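Load the vial rack, then hold the sprung incubator lid at its pointer

ROBOT

A 6-joint arm with a two-finger parallel gripper is mounted at the origin on the work surface. World frame = base frame: x ahead of the robot, y to its left, z up, the work surface at z = 0. Lengths are in m, angles in rad, forces in N, time in s.
With the tool pointing down it reaches from about 0.35 to 0.725 m from the base axis. Payload 6 kg.
Tool frame: the origin (TCP) lies at the very end of the fingers, on their centre line; the grasp point (between the pads) lies 19 mm behind it (r.hold_point_z is the z of the grasp point in the tool frame, in m); z points along the fingers, y is the line along which they close (so a half turn about z gives the same grasp; the last joint's range is limited). The gripper opens to 85 mm and grips with 20 to 120 N. Pads are 22 mm wide; open, the fingers measure 114 mm over their backs; the gripper's body (76 mm by 85 mm) begins 54 mm behind the grasp point. The pads swing forward as they close: fully open they stand 13 mm farther back than shut.
Start: joints at [-0.9, 0.04, 0.085, 0, -1.615, -0.334], TCP at [0.198, -0.566, 0.231] pointing down, gripper open.
Joint ranges: [-2.56, 2.56], [-1.29, 2.01], [-1.08, 1.49], [-3.29, 1.98], [-2.81, -0.18], [-2.99, 2.99]. Speed limits (rad/s): [2.57, 2.57, 3.01, 3.14, 3.14, 3.14].

INTERFACE

Orientations are given as a unit quaternion [w, x, y, z].
In Python, from cell import r, optics, order gives the robot as it stands. The module is installed in compiled form; this text tells all that it offers.
- The arm moves only by the shell command python3 -m inch 'ROWS' [OPENING] [FORCE]. ROWS is JSON, a list of rows, each a list of 6 numbers: the shift along the tool's x, y, z in cm, then the turn, a rotation vector about the tool's x, y, z in degrees. In form: [[tx, ty, tz, rx, ry, rz], ...]. A call has exactly 8 rows; each row is the pose to reach, as a shift and turn from the pose commanded when the call began, along the tool's axes at that moment; what a row does not reach only later rows make up. A row lasts 1/12 s, in which the tool goes at most 41.7 mm and 7.16 degrees, less where a joint would pass 70% of its speed; a pose out of reach is approached as far as the arm can. A call with a gripper value outside its range is refused whole. OPENING is the finger opening in cm, from 0 to 8.54, set as the call begins (- or left out, the last holds). The fingers move at their own pace and stop on an object; FORCE is the grip in N (left out, the last holds). Time passes only in rows, so rows that repeat a pose let the fingers close, or fill a call up. It gives the time, the measured TCP pose, the force, the opening and the grip force at its end, in the units of the state.
- r.get_state(): the state, without advancing time (a new reading comes with each control period).
- optics.snapshot(name): name is "scene" or "top" or "wrist"; returns a dict with "frame" (420x560x3 uint8, red, green, blue), "depth" (420x560 float32, m along the optical axis (not along the pixel's ray), 0 where there is no reading), "K" (3x3 intrinsics, pixels), "dist" ([k1, k2, p1, p2, k3] as OpenCV has them; the pictures are not rectified), "R" (3x3) and "t" (3): a world point X has camera coordinates R X + t. Camera axes: x right, y down, z forward; pixel columns grow to the right and rows downward; lengths in m; the calibration is good to about 2 mm. A picture is of the moment at which its call begins.
- order.hand_in(): hands the job in; it is judged then, once.
The state is a dict: "time": time; "joint_positions": joint angles; "dq": joint speeds; "joint_efforts": joint torques, N m; "eef_pos": TCP position; "orientation": TCP orientation; "ft_force": force on the tool from outside, world axes, zero at the start; "ft_torque": the same for the moment, N m; "gripper_width": finger opening in m; "grasp_force": force on a finger pad.
Only numpy, scipy, OpenCV 4.12 (cv2) and the standard library are available. Lean on these libraries where they do the work, as an engineer would, in place of code of your own. Each camera call takes 0.05 s, during which the arm holds its last target. There are 200 camera calls.

TASK

Get the samples ready for the dry-block incubator: first stand the short loose vial upright and fully home in rack pocket 1 (one pip) and let go of it, and only then the tall vial in pocket 2 (two pips), leaving alone the vial already in pocket 3, the other things on the bench and the pointer. Then lift the incubator's spring-shut lid by its handle until the lid lies in line with the black pointer beside it, and finish while still holding the lid there with the gripper, so that a colleague can reach into the chamber; do not let go.

Things in the scene. Friction and masses are not known exactly. Their poses are not given: they have to be found in the camera images.
- tall_mid (a point): centre (half-way up) of the tall vial: amber glass cylinder 24 mm in diameter, 110 mm tall in all, the top 14 mm a white cap 22.4 mm in diameter; about 40 g; starts upright on the bench. z axis along the vial, upward. Grip it in its upper half, so that the fingers stay clear of the rack
- short_mid (a point): centre (half-way up) of the short loose vial: the same but 80 mm tall, about 30 g; starts upright on the bench. The tall and the short vial may start in either place. Grip it in its upper half, so that the fingers stay clear of the rack
- spare_mid (a point): centre of another 80 mm vial, the same as the short one, already standing in rack pocket 3: leave it there
- rack_hole0 (a point): centre of the mouth of pocket 1 (one white pip; left end seen from the robot). Rack: fixed grey block 70 x 180 mm, top face 28 mm above the bench; three round pockets 29 mm in diameter, 20 mm deep, flat floor 8 mm above the bench, in a row at 55 mm pitch. Axes: x across the row, away from the robot, y along it from pocket 3 to 1, z up
- rack_hole1 (a point): pocket 2 (two pips), the middle one: the centre of its mouth, as pocket 1
- rack_hole2 (a point): pocket 3 (three pips), right end, taken by the spare vial: the centre of its mouth
- lid (a joint): opening angle of the incubator lid, rad: 0 shut (level), grows as its robot-side edge is lifted, stop at 1.3. A spring and its weight pull it shut: about 5 N at the handle when shut, about 9 N at 0.85 rad; it falls shut if let go
- mark (a joint): angle of the black pointer, on the same scale as the lid's: the lid is in line with the pointer when the two values are equal (0.4 to 0.85 rad). The pointer turns on the lid's hinge axis with stiff friction and stays where it is unless pushed
- lid_handle (a point): centre of the lid's handle: black round bar 10 mm thick, 100 mm long between posts, axis 38 mm above the lid's top, parallel to the hinge, 161 mm above the bench when shut. Lid: steel plate 175 x 186 x 8 mm; handle 28 mm in from its free edge. Axes turn with the lid: y along bar and hinge (to robot's left), x in the lid's plane towards the hinge, z out of its top. Incubator 240 x 240 mm, fixed
- lid_hinge (a point): the middle of the lid's hinge line, at the lid's far edge, 119 mm above the bench; from it the handle lies 150 mm towards the robot and 42 mm up, when shut. Same axes as the handle's
- mark_tip (a point): the broad tip of the black pointer, a flat bar 4 mm wide on the hinge axis; this point (centre of the 20 x 14 x 6 mm tip) is 185 mm from the hinge line, just past the edge of the lid, standing 120 mm to the robot's right of the lid's middle. x along the pointer towards the hinge
- cup_mid (a point): centre of a white plastic cup 60 mm in diameter, 60 mm tall: leave alone
- beaker_mid (a point): centre of a glass beaker 72 mm in diameter, 90 mm tall: leave alone
- jar_mid (a point): centre of a white jar with a black cap, 76 mm in diameter, 110 mm tall: leave alone
- weight_mid (a point): centre of a brass weight 36 mm in diameter, 32 mm tall: leave alone
- spatula_grip (a point): handle of a spatula 170 mm long lying on the bench: leave alone
Mind the look-alikes: they are no part of the job. Leave any green or orange look-alike of the part that bears rack_hole0 alone.

How it is judged:
By the outcome, as a careful person would: the job done as asked, in the order asked, and still so for the second after the job is handed in, while the arm keeps its last pose, push and grip.
It also fails if it takes over 64 s, if anything falls off the work surface, if the arm or the gripper's body presses on something with over 40 N, if the wrist force passes 120 N, or if a joint passes its speed limit or range.

## Working session

There is one attempt and no reset: what is moved stays moved. The work goes in short steps, Python scripts to look and compute and a shell command to move; the robot and the scene stay as the last step left them, time stands still between calls to the robot, and variables do not carry over. Pictures are saved under pics/ and viewed, at most 13 in all, crops included, and the job is handed in when it is done.

```bash
mkdir -p pics; cat > h.py <<'E'
import numpy as np, cv2, pickle
from cell import r, optics, order
def snap(n,save=None):
    s=optics.snapshot(n)
    if save: cv2.imwrite('pics/'+save+'.png',s['frame'][...,::-1])
    pickle.dump(s,open('pics/'+(save or n)+'.pkl','wb')); return s
def load(n): return pickle.load(open('pics/'+n+'.pkl','rb'))
def ray(s,uv):
    p=cv2.undistortPoints(np.array([[uv]],float),s['K'],s['dist'])[0,0]
    R=s['R'];o=-R.T@s['t'];d=R.T@np.array([p[0],p[1],1.]);return o,d
def onz(s,uv,z):
    o,d=ray(s,uv);return o+d*(z-o[2])/d[2]
def pd(s,uv):
    o,d=ray(s,uv);return o+d*s['depth'][int(round(uv[1])),int(round(uv[0]))]
def cloud(s):
    h,w=s['depth'].shape;u,v=np.meshgrid(np.arange(w),np.arange(h))
    p=cv2.undistortPoints(np.stack([u,v],-1).reshape(-1,1,2).astype(float),s['K'],s['dist'])[:,0]
    d=s['depth'].reshape(-1,1);c=np.c_[p,np.ones(len(p))]*d
    X=(c-s['t'])@s['R'];X[d[:,0]==0]=np.nan;return X.reshape(h,w,3)
def tri(s1,a,s2,b):
    o1,d1=ray(s1,a);o2,d2=ray(s2,b)
    k=np.linalg.lstsq(np.c_[d1,-d2],o2-o1,rcond=None)[0]
    p,q=o1+k[0]*d1,o2+k[1]*d2;return (p+q)/2,np.linalg.norm(p-q)
E
python3 - <<'E'
from h import *
a=snap('scene','scene0');b=snap('top','top0');c=snap('wrist','wrist0')
for s in(a,b,c):print(-s['R'].T@s['t'],s['R'][2],s['K'][0,0])
print(r.get_state(),r.hold_point_z)
E
```

```text
[ 1.22668841 -0.18215067  0.63878194] [-0.78465722  0.1615516  -0.59850992] 380.71743654817385
[ 0.46595984 -0.04623507  1.51645069] [ 0.05340836  0.00376526 -0.99856566] 491.62605482669557
[ 0.12353876 -0.59259733  0.37397164] [ 0.29251521  0.10445574 -0.95053872] 354.91634447623426
{'time': 0.15, 'joint_positions': array([-9.00324878e-01,  4.07188551e-02,  8.40403993e-02, -2.81597145e-04,
       -1.61548559e+00, -3.33713309e-01]), 'dq': array([ 0.00061754, -0.00107895,  0.00343266,  0.00238133, -0.00017684,
        0.0013156 ]), 'joint_efforts': array([-1.65026522e-03, -3.68618095e+01,  3.47694862e+01,  6.93635747e+00,
       -4.44861565e-03, -4.91010462e-05]), 'eef_pos': array([ 0.19822877, -0.56605343,  0.23049361]), 'orientation': array([-2.05813014e-04, -1.67590629e-01,  9.85856426e-01,  6.67150486e-04]), 'ft_force': array([ 0.31161074, -0.62955203,  0.10168193]), 'ft_torque': array([ 0.03196895, -0.02189283,  0.02448476]), 'grasp_force': 0.0, 'gripper_width': 0.08535283813974387} -0.0187
```

View pics/scene0.png

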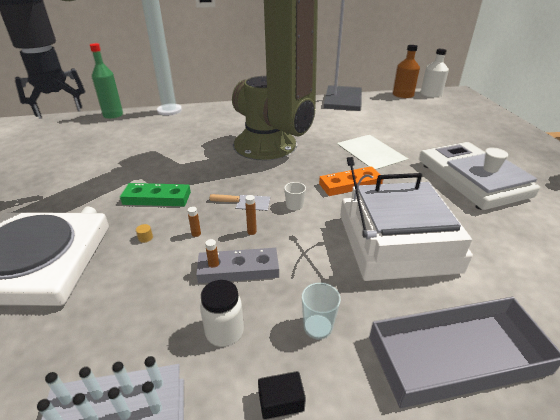

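View pics/top0.png

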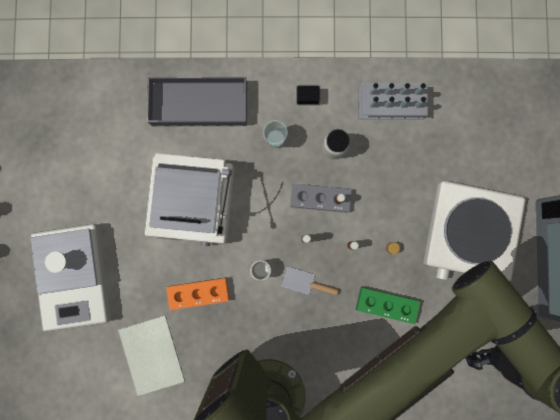

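The grey rack is at top (320,197), with the spare vial in its right pocket (340,198). The green rack (389,304) and the orange one (197,293) are look-alikes. The vials on the bench are tall at top (306,238) / scene (251,215), and short at top (353,244) / scene (194,222). The incubator is at top (190,198), its handle at (183,219) and the pointer along its right side.

```bash
python3 - <<'E'
from h import *
a=load('scene0');b=load('top0');A=cloud(a);B=cloud(b)
np.set_printoptions(precision=4,suppress=True)
def caps(s,x0,y0,x1,y1):
    f=s['frame'][y0:y1,x0:x1].astype(int);m=(f.min(2)>190)
    ys,xs=np.nonzero(m);return (xs.mean()+x0,ys.mean()+y0,len(xs)) if len(xs) else None
for n,bt,bs in(('tall',(298,230,316,248),(242,192,260,204)),('short',(345,236,362,253),(186,205,201,216)),('spare',(333,190,347,206),(204,238,219,250))):
    t=caps(b,*bt);s=caps(a,*bs);print(n,t,s)
    if t and s: print(tri(b,t[:2],a,s[:2]))
    cl=B[bt[1]:bt[3],bt[0]:bt[2]].reshape(-1,3);k=cl[:,2]>np.nanmax(cl[:,2])-.01;print(' depth top',np.nanmax(cl[:,2]),cl[k].mean(0))
# rack pockets
cl=B[185:212,290:353];m=abs(cl[...,2]-.028)<.006
ys,xs=np.nonzero(m);print('rack rect',cv2.minAreaRect(np.c_[cl[m][:,0],cl[m][:,1]].astype(np.float32)*1000),np.median(cl[m][:,2]))
for u in((303,197),(321,198)):
    print(B[u[1],u[0]],onz(b,u,.028))
cv2.imwrite('pics/c1.png',np.hstack([cv2.resize(b['frame'][140:260,140:260],(400,400),interpolation=2)[...,::-1],cv2.resize(b['frame'][160:260,280:380],(400,400),interpolation=2)[...,::-1]]))
cv2.imwrite('pics/c2.png',cv2.resize(a['frame'][130:290,300:500],(800,640))[:600,:,::-1])
E
```

```text
tall (np.float64(306.0), np.float64(238.5), 16) (np.float64(249.5625), np.float64(197.3125), 48)
(array([ 0.476 , -0.1105,  0.1084]), np.float64(0.0014079489333201918))
 depth top 0.11620504115381021 [ 0.4769 -0.1088  0.1114]
short (np.float64(353.7142857142857), np.float64(245.71428571428572), 7) (np.float64(191.82051282051282), np.float64(208.92307692307693), 39)
(array([ 0.4552, -0.2512,  0.0777]), np.float64(0.0014211709398339845))
 depth top 0.08662763505980332 [ 0.4578 -0.2503  0.0805]
spare (np.float64(339.85714285714283), np.float64(197.57142857142858), 7) (np.float64(210.24137931034483), np.float64(242.0344827586207), 58)
(array([ 0.5955, -0.2113,  0.0865]), np.float64(0.002845435605579512))
 depth top 0.09903887765771609 [ 0.5966 -0.2106  0.0922]
rack rect ((602.2293701171875, -156.38906860351562), (180.42735290527344, 70.613525390625), 84.48921203613281) 0.02906975284621009
[ 0.6042 -0.1052  0.0117] [ 0.6027 -0.1046  0.028 ]
[ 0.6011 -0.1605  0.0114] [ 0.5996 -0.1593  0.028 ]
```

View pics/c1.png

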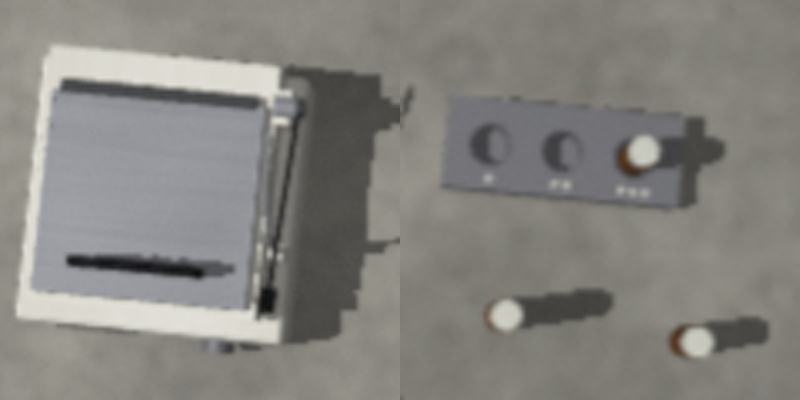

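View pics/c2.png

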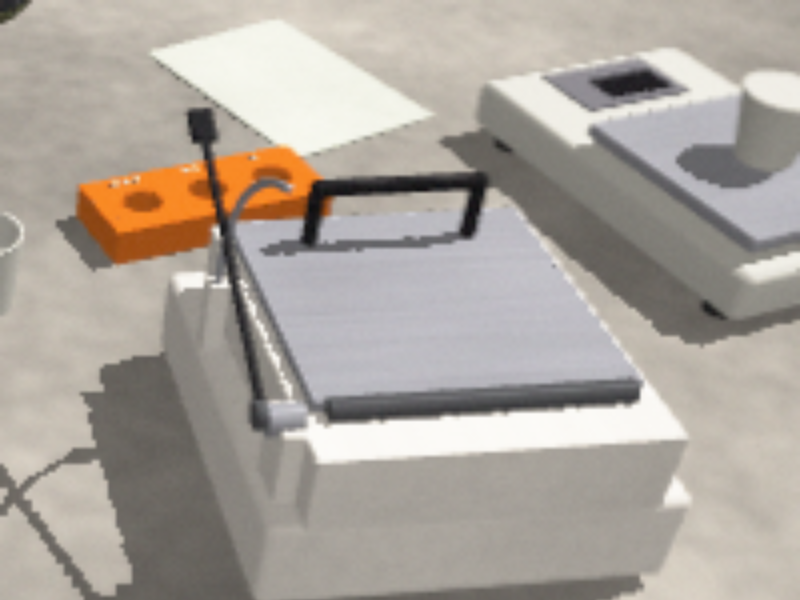

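The crops confirm the target: the grey rack has one, two and three pips on its robot side, and its pockets 1 and 2 are free. The vial on the right is the short one. The pointer tip is at scene (350.5,161.3) / top (220,230.3), and the handle ends are at scene (379.5,176.7) and (420.7,175).

```bash
cat >> h.py <<'E'
np.set_printoptions(precision=4,suppress=True)
from scipy.spatial.transform import Rotation as Ro
def go(p,ydeg,pitch=0):
    "row from current pose to TCP p, tool down, tool y at world angle ydeg, then pitch deg about tool x"
    st=r.get_state();q=st['orientation'];R0=Ro.from_quat([q[1],q[2],q[3],q[0]])
    a=np.radians(ydeg);y=np.array([np.cos(a),np.sin(a),0]);z=np.array([0,0,-1.]);x=np.cross(y,z)
    R1=Ro.from_matrix(np.c_[x,y,z])*Ro.from_euler('x',pitch,degrees=True)
    d=R0.inv().apply(np.array(p)-st['eef_pos'])*100;w=(R0.inv()*R1).as_rotvec(degrees=True)
    print('row',np.round(d,2),np.round(w,1),'at',st['eef_pos'],'t',st['time'])
E
python3 - <<'E'
from h import *
a=load('scene0');b=load('top0')
P={}
for n,u,v in(('tip',(220,230.3),(350.5,161.3)),('hR',(200.9,221.6),(379.5,176.7)),('hL',(161.6,218.3),(420.7,175)),('piv',(225.5,171.5),(365.5,233))):
    P[n],e=tri(b,u,a,v);print(n,P[n],e)
d=P['hL']-P['hR'];print(np.linalg.norm(d),'bar yaw from y',np.degrees(np.arctan2(-d[0],d[1])))
v=P['tip']-P['piv'];print('pointer len',np.linalg.norm(v),'ang',np.arctan2(v[2],np.hypot(v[0],v[1])))
go((.456,-.2505,.20),175.5)
E
```

```text
tip [0.4978 0.126  0.1951] 0.001359762414660821
hR [0.5243 0.1876 0.1619] 0.010432499166654037
hL [0.5323 0.2939 0.1594] 0.0031772250763168895
piv [0.6658 0.1156 0.1186] 0.010760096079604993
0.10662127770709907 bar yaw from y -4.298767786769184
pointer len 0.1849450133536231 ang 0.4262084595159651
row [-34.76  21.26   3.07] [  0.1   0.  -66.2] at [ 0.1982 -0.5661  0.2305] t 0.15
```

```bash
python3 -m inch '[[-4,2.5,0.3,0,0,-7],[-8,5,0.6,0,0,-14],[-12,7.5,1,0,0,-21],[-16,10,1.3,0,0,-28],[-20,12.3,1.6,0,0,-35],[-23,14,2,0,0,-42],[-26,16,2.3,0,0,-49],[-28,17.1,2.5,0,0,-53]]' 5 40; python3 -c "
from h import *
go((.456,-.2505,.20),175.5)"
```

```text
time: 0.82
eef_pos: [0.407, -0.3101, 0.206]
orientation: [0.0, -0.593, 0.805, 0.0]
ft_force: [0.8, -0.7, -0.0]
gripper_width: 0.0496
grasp_force: 0.0
row [-7.15 -2.91  0.6 ] [ -0.    0.  -12.8] at [ 0.407  -0.3101  0.206 ] t 0.8167
```

```bash
python3 -m inch '[[-2,-0.8,0.2,0,0,-3],[-4,-1.6,0.3,0,0,-7],[-6,-2.4,0.5,0,0,-10],[-7.15,-2.9,0.6,0,0,-12.8],[-7.15,-2.9,0.6,0,0,-12.8],[-7.15,-2.9,0.6,0,0,-12.8],[-7.15,-2.9,0.6,0,0,-12.8],[-7.15,-2.9,0.6,0,0,-12.8]]'; python3 -c "
from h import *
s=snap('wrist','w1');C=cloud(s)
h=C[...,2]
print(r.get_state()['eef_pos'])
f=s['frame'].astype(int);m=((f.min(2)>175)&(h>.06)&(h<.12)).astype(np.uint8)
n,l,st,c=cv2.connectedComponentsWithStats(m)
for i in range(1,n):
    if st[i,4]>60: print(c[i],st[i],np.nanmedian(C[l==i],0))
"
```

```text
time: 1.48
eef_pos: [0.455, -0.2536, 0.2003]
orientation: [-0.0, -0.676, 0.737, 0.0]
ft_force: [0.3, 0.8, 0.3]
gripper_width: 0.0503
grasp_force: 0.0
[ 0.455  -0.2536  0.2004]
[270.1227 205.2743] [256 192  29  27 587] [ 0.4575 -0.2518  0.081 ]
[101.8872 269.2027] [ 89 257  27  25 523] [ 0.5965 -0.2124  0.0891]
[261.5791 380.7581] [249 371  27  21 430] [ 0.4769 -0.1111  0.1109]
```

View pics/w1.png

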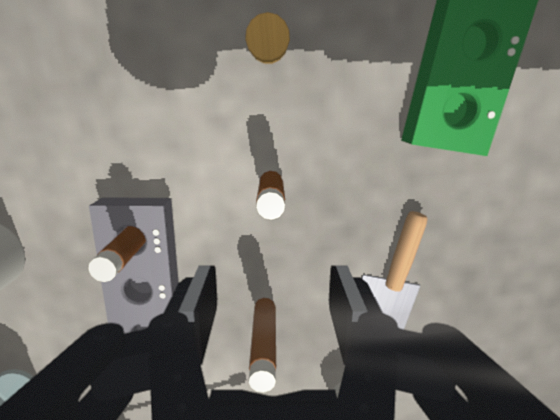

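The wrist view shows the short vial's cap at (270,205), the tall one's at (262,381) and the spare's at (102,269). Pocket 2 is at (137,290), and the green rack is at the upper right.

```bash
python3 -c "
from h import *
s=load('w1');b=load('top0')
print(onz(s,(270.1,205.3),.08),onz(s,(101.9,269.2),.088),onz(s,(261.6,380.8),.11))
print('tri short',tri(s,(270.1,205.3),b,(353.7,245.7)),'spare',tri(s,(101.9,269.2),b,(339.9,197.6)),'tall',tri(s,(261.6,380.8),b,(306,238.5)))
f=cv2.cvtColor(s['frame'],cv2.COLOR_RGB2GRAY)[270:312,115:162]
m=(f<85).astype(np.uint8);cs,_=cv2.findContours(m,0,1)
for c in cs:
  if cv2.contourArea(c)>50: print(cv2.fitEllipse(c))
C=cloud(s)[270:312,115:162];m=C[...,2]<.022;print(m.sum(),C[m].mean(0), onz(s,(137.5,290),.028))
go((.456,-.2515,.037),175.5)
"
```

```text
[ 0.4576 -0.2514  0.08  ] [ 0.5971 -0.212   0.088 ] [ 0.477  -0.1101  0.11  ]
tri short (array([ 0.4565, -0.2506,  0.0777]), np.float64(0.002374033301065155)) spare (array([ 0.5965, -0.2108,  0.0871]), np.float64(0.0026323395166069023)) tall (array([ 0.4766, -0.1097,  0.1097]), np.float64(0.0009628267390348303))
((22.312326431274414, 21.268573760986328), (20.249582290649414, 27.883420944213867), 108.11283111572266)
435 [ 0.6077 -0.1509  0.0123] [ 0.6013 -0.1574  0.028 ]
row [-0.22 -0.08 16.34] [-0.  -0.  -0.5] at [ 0.455  -0.2536  0.2004] t 1.5333
```

```bash
python3 -m inch '[[-0.25,-0.15,3,0,0,-0.5],[-0.25,-0.15,6.5,0,0,-0.5],[-0.25,-0.15,10,0,0,-0.5],[-0.25,-0.15,13,0,0,-0.5],[-0.25,-0.15,15,0,0,-0.5],[-0.25,-0.15,16.1,0,0,-0.5],[-0.25,-0.15,16.1,0,0,-0.5],[-0.25,-0.15,16.1,0,0,-0.5]]' && python3 -m inch '[[0,0,0,0,0,0],[0,0,0,0,0,0],[0,0,0,0,0,0],[0,0,0,0,0,0],[0,0,0,0,0,0],[0,0,0,0,0,0],[0,0,0,0,0,0],[0,0,0,0,0,0]]' 1.5 40 && python3 -c "
from h import *
go((.60,-.105,.20),175.5)"
```

```text
time: 2.2
eef_pos: [0.4573, -0.2513, 0.0401]
orientation: [-0.0, -0.679, 0.734, -0.0]
ft_force: [0.5, -0.4, 0.7]
gripper_width: 0.0499
grasp_force: 0.0
time: 2.87
eef_pos: [0.4582, -0.2511, 0.0413]
orientation: [0.001, -0.68, 0.734, -0.001]
ft_force: [-0.8, 1.0, 6.9]
gripper_width: 0.0226
grasp_force: 39.3
row [-15.63 -13.07 -15.85] [-0.2 -0.1  0.1] at [ 0.4582 -0.2511  0.0413] t 2.8667
```

```bash
python3 -m inch '[[0,0,-2,0,0,0],[0,0,-4.5,0,0,0],[0,0,-7,0,0,0],[-2,-1.7,-9,0,0,0],[-5,-4.2,-10,0,0,0],[-8,-6.7,-10,0,0,0],[-8,-6.7,-10,0,0,0],[-8,-6.7,-10,0,0,0]]' && python3 -c "
from h import *
print(r.get_state()['gripper_width'],r.get_state()['grasp_force'])
s=snap('wrist','w2');snap('scene','s2')
go((.60,-.105,.14),175.5)"
```

```text
time: 3.53
eef_pos: [0.5308, -0.1745, 0.1389]
orientation: [-0.0, -0.68, 0.733, 0.0]
ft_force: [-0.2, -0.4, -0.5]
gripper_width: 0.0225
grasp_force: 39.3
0.022515680119997286 39.321908453039214
row [-7.62 -6.46 -0.11] [0.  0.  0.1] at [ 0.5297 -0.1761  0.139 ] t 3.6333
```

View pics/w2.png

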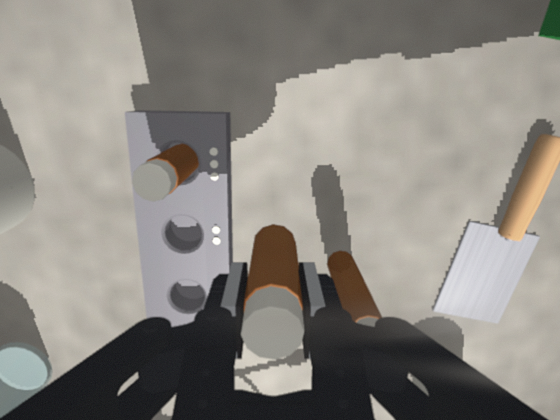

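The vial is held upright, with its cap at (272,323). Pocket 2 is at (184,233) and pocket 1 at (188,296), both in clear view.

```bash
cat >> h.py <<'E'
def hole(s,x0,y0,x1,y1,zt=.028,lo=.0235):
    "mouth centre: pixels seen below the top face, cast on the mouth plane"
    C=cloud(s);m=np.zeros(s['depth'].shape,np.uint8);m[y0:y1,x0:x1]=(C[y0:y1,x0:x1,2]<lo)&(s['depth'][y0:y1,x0:x1]>0)
    n,l,st,c=cv2.connectedComponentsWithStats(m);i=1+np.argmax(st[1:,4])
    cs,_=cv2.findContours((l==i).astype(np.uint8),0,1);k=max(cs,key=cv2.contourArea)[:,0]
    P=np.array([onz(s,p,zt)[:2] for p in k])
    (cx,cy),R=cv2.minEnclosingCircle((P*1000).astype(np.float32));return cx,cy,R,st[i]
E
python3 -c "
from h import *
s=load('w2');C=cloud(s)
print(hole(s,162,212,207,255),hole(s,160,274,208,312))
m=C[40:300,128:228,2];print('top z',np.nanmedian(m[abs(m-.028)<.008]))
f=s['frame'].astype(int);m=(f.max(2)-f.min(2)<25)&(f.min(2)>120);m[:, :235]=0;m[:,312:]=0;m[:275]=0;m[362:]=0;m&=(s['depth']<.25)
ys,xs=np.nonzero(m);print(len(xs),xs.min(),xs.max(),ys.min(),ys.max(),np.nanmedian(C[m],0),s['depth'][m].mean())
(u,v),R=cv2.minEnclosingCircle(np.c_[xs,ys].astype(np.float32));print(u,v,R,onz(s,(u,v),.178))
st=r.get_state();print(st['eef_pos'])
print(C[235,275],C[260,273])
"
```

```text
(601.306396484375, -158.75259399414062, 14.154623031616211, array([165, 216,  37,  33, 930], dtype=int32)) (606.5680541992188, -104.11503601074219, 14.029406547546387, array([170, 280,  35,  29, 750], dtype=int32))
top z 0.02898172085430322
3440 236 309 287 359 [ 0.5312 -0.1785  0.1784] 0.12356381
272.5 331.7957763671875 44.932395935058594 [ 0.5312 -0.1755  0.178 ]
[ 0.5297 -0.1761  0.139 ]
[ 0.5291 -0.1865  0.1157] [ 0.5302 -0.1864  0.1438]
```

```bash
python3 -c "
from h import *
go((.606,-.104,.078),174.5)"; python3 -m inch '[[-2,-2,0,0,0,0],[-4,-4,0,0,0,0],[-6,-6,0,0,0,0],[-6.5,-7.08,0,0,0,0.5],[-6.5,-7.08,2,0,0,1],[-6.5,-7.08,4,0,0,1],[-6.5,-7.08,5.8,0,0,1],[-6.5,-7.08,5.8,0,0,1]]' && python3 -c "
from h import *
go((.606,-.104,.048),174.5)
s=snap('wrist','w3');snap('scene','s3');snap('top','t3')
C=cloud(s);print(C[235,275],C[260,273])
cv2.imwrite('pics/c3.png',np.hstack([cv2.resize(load('s3')['frame'][190:300,180:300],(400,366)),cv2.resize(s['frame'][100:400,100:428],(400,366))])[...,::-1])
"
```

```text
row [-7.77 -7.06  6.09] [0.  0.  1.1] at [ 0.5297 -0.1761  0.139 ] t 3.6333
time: 4.3
eef_pos: [0.6027, -0.1174, 0.0765]
orientation: [-0.002, -0.672, 0.74, 0.003]
ft_force: [0.3, 0.2, -1.1]
gripper_width: 0.0227
grasp_force: 39.4
row [-1.36 -0.22  2.85] [ 0.4  0.  -0. ] at [ 0.6027 -0.1174  0.0765] t 4.3
[ 0.6006 -0.1293  0.0535] [ 0.6018 -0.1296  0.0823]
```

View pics/c3.png

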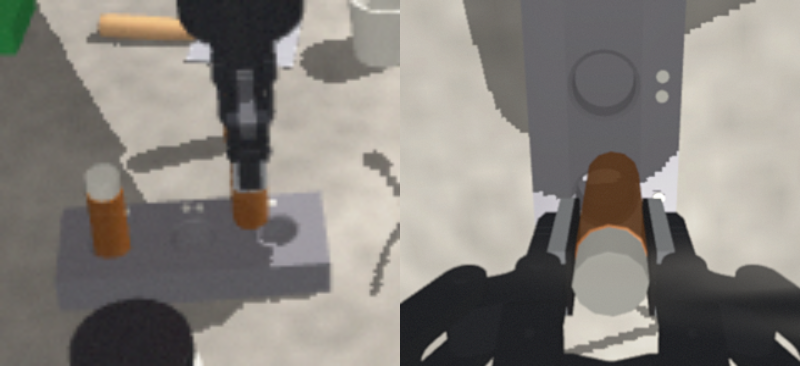

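The vial is upright above the rack, about 13 mm short of pocket 1 along the row. I'll correct that and check pocket 2 in the same view.

```bash
python3 -m inch '[[-0.5,-0.1,0,0,0,0],[-1.0,-0.2,0,0,0,0],[-1.3,-0.22,0,0,0,0],[-1.3,-0.22,0,0,0,0],[-1.3,-0.22,0,0,0,0],[-1.3,-0.22,0,0,0,0],[-1.3,-0.22,0,0,0,0],[-1.3,-0.22,0,0,0,0]]' && python3 -c "
from h import *
print(hole(load('w3'),230,130,305,205))
s=snap('wrist','w4');C=cloud(s);print(C[235,275],C[260,273]);st=r.get_state();print(st['eef_pos'])
print(hole(s,220,60,310,190))
f=s['frame'].astype(int);
for v in (240,255): 
  row=(f[v,:,0]-f[v,:,2]>25)&(s['depth'][v]<.2);x=np.nonzero(row)[0];print(v,x.min(),x.max(),C[v,(x.min()+x.max())//2])
go((.606,-.104,.048),174.5)
"
```

```text
time: 5.12
eef_pos: [0.609, -0.104, 0.0812]
orientation: [-0.0, -0.673, 0.74, 0.0]
ft_force: [-1.3, -0.3, -0.3]
gripper_width: 0.0226
grasp_force: 39.4
(602.0083618164062, -158.46258544921875, 14.13267707824707, array([ 241,  144,   52,   50, 2023], dtype=int32))
[ 0.607  -0.1164  0.059 ] [ 0.6081 -0.1164  0.0872]
[ 0.609  -0.1041  0.0812]
(602.0408935546875, -158.20660400390625, 14.191567420959473, array([ 251,  117,   52,   52, 2085], dtype=int32))
240 254 559 [ 0.52   -0.0807  0.0009]
255 252 559 [ 0.5209 -0.0701  0.0022]
row [0.02 0.3  3.32] [0.  0.  0.1] at [ 0.609  -0.1041  0.0812] t 5.1667
```

```bash
python3 -m inch '[[-0.05,0.15,0,0,0,0],[-0.05,0.15,0.5,0,0,0],[-0.05,0.15,1,0,0,0],[-0.05,0.15,1.5,0,0,0],[-0.05,0.15,2,0,0,0],[-0.05,0.15,2.2,0,0,0],[-0.05,0.15,2.2,0,0,0],[-0.05,0.15,2.2,0,0,0]]'
```

```text
time: 5.83
eef_pos: [0.6076, -0.1034, 0.0591]
orientation: [-0.0, -0.673, 0.74, 0.0]
ft_force: [0.1, -0.5, -0.3]
gripper_width: 0.0226
grasp_force: 39.4
```

```bash
python3 -m inch '[[0,0,0.4,0,0,0],[0,0,0.7,0,0,0],[0,0,0.9,0,0,0],[0,0,1.0,0,0,0],[0,0,1.05,0,0,0],[0,0,1.1,0,0,0],[0,0,1.1,0,0,0],[0,0,1.1,0,0,0]]'
```

```text
time: 6.5
eef_pos: [0.6076, -0.1034, 0.0494]
orientation: [-0.0, -0.673, 0.74, -0.0]
ft_force: [-4.3, 0.8, 5.6]
gripper_width: 0.0227
grasp_force: 40.3
```

```bash
python3 -m inch '[[0,0,0,0,0,0],[0,0,0,0,0,0],[0,0,0,0,0,0],[0,0,0,0,0,0],[0,0,-1,0,0,0],[0,0,-4,0,0,0],[0,0,-7.5,0,0,0],[0,0,-10,0,0,0]]' 5 && python3 -m inch '[[0,2,-2,0,0,0],[0,5,-3,0,0,0],[0,8,-3,0,0,0],[0,11,-3,0,0,0],[0,11,-3,0,0,0],[0,11,-3,0,0,0],[0,11,-3,0,0,0],[0,11,-3,0,0,0]]' && python3 -c "
from h import *
t=snap('top','t5');s=snap('wrist','w5')
C=cloud(s);f=s['frame'].astype(int);m=((f.min(2)>150)&(C[...,2]>.06)&(C[...,2]<.13)).astype(np.uint8)
n,l,st,c=cv2.connectedComponentsWithStats(m)
for i in range(1,n):
    if st[i,4]>60: print(c[i],st[i],np.nanmedian(C[l==i],0),onz(s,c[i],.11),onz(s,c[i],.088))
go((.477,-.110,.16),174.5)
cv2.imwrite('pics/c5.png',np.hstack([s['frame'],t['frame'][120:330,200:480].repeat(2,0).repeat(2,1)[:,160:400]])[...,::-1])
"
```

```text
time: 7.17
eef_pos: [0.6081, -0.1037, 0.1521]
orientation: [0.001, -0.673, 0.74, -0.001]
ft_force: [1.1, -0.3, 1.4]
gripper_width: 0.0501
grasp_force: 0.0
time: 7.83
eef_pos: [0.4987, -0.093, 0.1785]
orientation: [0.0, -0.673, 0.74, 0.0]
ft_force: [-0.3, 0.2, -0.4]
gripper_width: 0.0497
grasp_force: 0.0
[93.6182 43.798 ] [  75   23   42   42 1218] [ 0.596  -0.2118  0.0888] [ 0.5865 -0.2082  0.11  ] [ 0.5964 -0.2119  0.088 ]
[117.0859 214.322 ] [102 200  32  30 733] [ 0.6065 -0.1039  0.089 ] [ 0.596  -0.1101  0.11  ] [ 0.6069 -0.1037  0.088 ]
[422.8841 301.5795] [386 290  67  36 302] [0.3789 0.0027 0.061 ] [ 0.4013 -0.028   0.11  ] [ 0.3919 -0.013   0.088 ]
row [1.9  1.99 1.8 ] [ 0.1 -0.   0.1] at [ 0.4986 -0.093   0.1779] t 7.9333
```

View pics/c5.png

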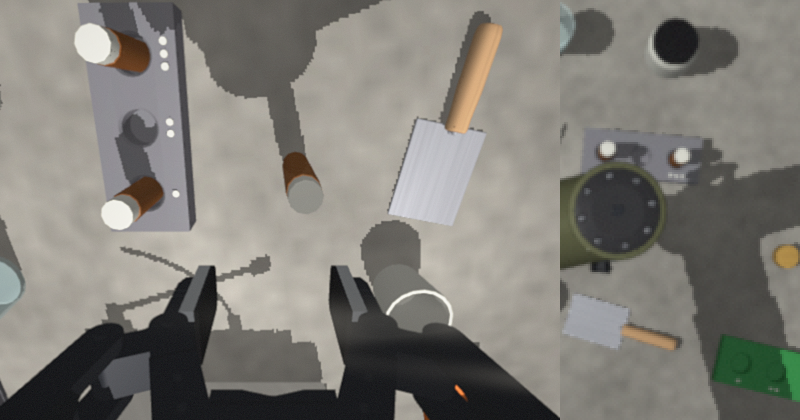

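The short vial is home in pocket 1: its cap top is at 0.089 m, level with the spare's. The tall vial's cap is at (304,195).

```bash
python3 -c "
from h import *
s=load('w5');C=cloud(s);m=C[150:225,270:335];k=m[...,2]>.105;ys,xs=np.nonzero(k);print(m[k].mean(0),xs.mean()+270,ys.mean()+150,onz(s,(xs.mean()+270,ys.mean()+150),.11))
print(hole(s,115,100,162,150))
go((.477,-.110,.13),174.5);go((.477,-.110,.067),174.5)"
```

```text
[ 0.4772 -0.1114  0.1108] 305.004995004995 195.55444555444555 [ 0.4771 -0.1112  0.11  ]
(600.5542602539062, -157.91958618164062, 14.146037101745605, array([123, 109,  34,  36, 917], dtype=int32))
row [1.89 1.99 4.8 ] [ 0.1 -0.   0.1] at [ 0.4986 -0.093   0.1779] t 7.9333
row [ 1.89  1.98 11.1 ] [ 0.1 -0.   0.1] at [ 0.4986 -0.093   0.1779] t 7.9333
```

```bash
python3 -m inch '[[1,1,0,0,0,0],[1.95,2,1,0,0,0],[1.95,2,3,0,0,0],[1.95,2,6,0,0,0],[1.95,2,9,0,0,0],[1.95,2,11,0,0,0],[1.95,2,11.1,0,0,0],[1.95,2,11.1,0,0,0]]' && python3 -m inch '[[0,0,0,0,0,0],[0,0,0,0,0,0],[0,0,0,0,0,0],[0,0,0,0,0,0],[0,0,0,0,0,0],[0,0,0,0,0,0],[0,0,0,0,0,0],[0,0,0,0,0,0]]' 1.5 40 && python3 -m inch '[[0,0,-1,0,0,0],[0,0,-3,0,0,0],[0,0,-6,0,0,0],[0,0,-9,0,0,0],[0,0,-9.5,0,0,0],[0,0,-9.5,0,0,0],[0,0,-9.5,0,0,0],[0,0,-9.5,0,0,0]]' && python3 -c "
from h import *
go((.6015,-.158,.16),174.5)
s=snap('wrist','w6');C=cloud(s)
for v in (225,240,255,270,300,330):print(v,C[v,264:284:5].round(3).tolist())"
```

```text
time: 8.6
eef_pos: [0.476, -0.1108, 0.0665]
orientation: [-0.001, -0.673, 0.74, 0.001]
ft_force: [1.1, 0.8, 0.1]
gripper_width: 0.0504
grasp_force: 0.0
time: 9.27
eef_pos: [0.4775, -0.1106, 0.0694]
orientation: [0.001, -0.673, 0.74, -0.001]
ft_force: [-0.6, 0.5, 5.8]
gripper_width: 0.0224
grasp_force: 39.2
time: 9.93
eef_pos: [0.4757, -0.1103, 0.1609]
orientation: [-0.001, -0.673, 0.74, 0.001]
ft_force: [0.6, -0.3, -1.0]
gripper_width: 0.0227
grasp_force: 39.3
row [  3.56 -12.97   0.06] [0.1 0.  0.1] at [ 0.4757 -0.1103  0.1609] t 9.9333
225 [[0.48, -0.121, 0.118], [0.477, -0.122, 0.123], [0.474, -0.122, 0.121], [0.471, -0.121, 0.121]]
240 [[0.479, -0.122, 0.141], [0.477, -0.122, 0.143], [0.474, -0.122, 0.143], [0.472, -0.121, 0.142]]
255 [[0.479, -0.122, 0.159], [0.477, -0.122, 0.161], [0.474, -0.122, 0.161], [0.472, -0.122, 0.16]]
270 [[0.479, -0.121, 0.173], [0.476, -0.122, 0.175], [0.474, -0.122, 0.174], [0.472, -0.121, 0.174]]
300 [[0.478, -0.121, 0.195], [0.476, -0.121, 0.196], [0.475, -0.121, 0.196], [0.473, -0.12, 0.194]]
330 [[0.479, -0.115, 0.203], [0.477, -0.114, 0.203], [0.475, -0.114, 0.202], [0.474, -0.114, 0.203]]
```

```bash
python3 -m inch '[[0.5,-2,-0.8,0,0,0],[1.3,-5,-0.8,0,0,0],[2.3,-8,-0.8,0,0,0],[3,-11,-0.8,0,0,0],[3.57,-13,-0.8,0,0,0],[3.57,-13,1,0,0,0],[3.57,-13,3,0,0,0],[3.57,-13,4.5,0,0,0]]' && python3 -m inch '[[0,0,0.3,0,0,0],[0,0,0.5,0,0,0],[0,0,0.5,0,0,0],[0,0,0.5,0,0,0],[0,0,0.5,0,0,0],[0,0,0.5,0,0,0],[0,0,0.5,0,0,0],[0,0,0.5,0,0,0]]' && python3 -c "
from h import *
go((.602,-.1583,.087),174.5)
s=snap('wrist','w7');C=cloud(s)
for v in (225,240,255):print(v,C[v,264:284:5].round(3).tolist())
f=s['frame'];cv2.imwrite('pics/c7.png',f[...,::-1])"
```

```text
time: 10.65
eef_pos: [0.6015, -0.1583, 0.1135]
orientation: [-0.001, -0.673, 0.74, 0.002]
ft_force: [0.4, 0.5, -1.1]
gripper_width: 0.0228
grasp_force: 39.5
time: 11.32
eef_pos: [0.6026, -0.1583, 0.1128]
orientation: [0.0, -0.673, 0.74, -0.0]
ft_force: [0.4, -0.2, 0.4]
gripper_width: 0.0227
grasp_force: 39.5
row [0.01 0.06 2.58] [-0.   0.   0.1] at [ 0.6026 -0.1583  0.1128] t 11.3167
225 [[0.607, -0.169, 0.07], [0.604, -0.17, 0.074], [0.601, -0.17, 0.074], [0.598, -0.169, 0.073]]
240 [[0.606, -0.169, 0.093], [0.604, -0.17, 0.095], [0.601, -0.17, 0.095], [0.599, -0.169, 0.094]]
255 [[0.606, -0.17, 0.111], [0.603, -0.17, 0.112], [0.601, -0.17, 0.113], [0.599, -0.169, 0.111]]
```

```bash
python3 -m inch '[[0,0.05,0.6,0,0,0],[0,0.05,1.1,0,0,0],[0,0.05,1.6,0,0,0],[0,0.05,2.1,0,0,0],[0,0.05,2.5,0,0,0],[0,0.05,2.6,0,0,0],[0,0.05,2.6,0,0,0],[0,0.05,2.6,0,0,0]]'
```

```text
time: 12.03
eef_pos: [0.602, -0.1583, 0.0864]
orientation: [-0.0, -0.673, 0.74, -0.0]
ft_force: [0.7, -0.0, -0.3]
gripper_width: 0.0227
grasp_force: 39.5
```

Inside the mouth with no contact force, so I'll lower it home.

```bash
python3 -m inch '[[0,0,0.3,0,0,0],[0,0,0.6,0,0,0],[0,0,0.8,0,0,0],[0,0,0.9,0,0,0],[0,0,1.0,0,0,0],[0,0,1.05,0,0,0],[0,0,1.1,0,0,0],[0,0,1.1,0,0,0]]'
```

```text
time: 12.7
eef_pos: [0.6021, -0.1585, 0.0774]
orientation: [0.0, -0.673, 0.74, -0.001]
ft_force: [-4.6, 2.4, 8.3]
gripper_width: 0.0229
grasp_force: 40.6
```

```bash
python3 -m inch '[[0,0,0,0,0,0],[0,0,0,0,0,0],[0,0,0,0,0,0],[0,0,0,0,0,0],[0,0,-1,0,0,0],[0,0,-4,0,0,0],[0,0,-8,0,0,0],[0,0,-12,0,0,0]]' 5 && python3 -m inch '[[0,0,-4,0,0,0],[-1,1,-8,0,0,0],[-4,2,-11,0,0,0],[-8,3,-13,0,0,0],[-12,4,-14,0,0,0],[-16,5,-14,0,0,0],[-20,6,-14,0,0,0],[-23,6.5,-14,0,0,0]]' && python3 -c "
from h import *
go((.53,.14,.34),175)
s=snap('wrist','w8');t=snap('top','t8')
C=cloud(t);
print('caps',[C[y0:y1,x0:x1][...,:].reshape(-1,3)[np.nanargmax(C[y0:y1,x0:x1,2])] for x0,y0,x1,y1 in((295,188,312,206),(313,188,330,206),(333,188,348,206))])
cv2.imwrite('pics/c8.png',np.hstack([s['frame'],t['frame'][150:255,270:370].repeat(4,0).repeat(4,1)[:,:240] if 0 else cv2.resize(t['frame'][160:265,290:350],(240,420))])[...,::-1])"
```

```text
time: 13.37
eef_pos: [0.6012, -0.1584, 0.1965]
orientation: [-0.001, -0.673, 0.74, 0.001]
ft_force: [0.5, 0.3, 1.0]
gripper_width: 0.0504
grasp_force: 0.0
time: 14.03
eef_pos: [0.558, 0.0789, 0.3369]
orientation: [0.001, -0.673, 0.739, -0.0]
ft_force: [1.0, -0.3, -0.1]
gripper_width: 0.0496
grasp_force: 0.0
row [-5.82  3.36 -0.3 ] [-0.1  0.1 -0.4] at [0.558  0.0789 0.3369] t 14.0333
caps [array([ 0.5994, -0.0991,  0.0956]), array([ 0.6082, -0.1493,  0.1229]), array([ 0.5935, -0.2006,  0.0953])]
```

View pics/c8.png

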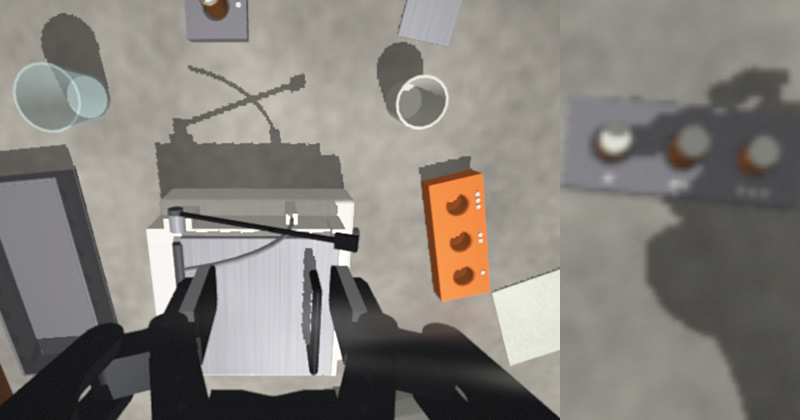

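All three vials stand in the rack. The pointer runs from its pivot at (176,216) to its tip at (346,241), and the handle bar from (316,272) to (314,370).

```bash
python3 - <<'E'
from h import *
s=load('w8');C=cloud(s);f=s['frame'].astype(int);a=load('scene0')
dark=(f.max(2)<70)
def pts(x0,y0,x1,y1,zlo,zhi):
    m=np.zeros(dark.shape,bool);m[y0:y1,x0:x1]=dark[y0:y1,x0:x1];m&=(C[...,2]>zlo)&(C[...,2]<zhi);ys,xs=np.nonzero(m);return C[m],xs,ys
p,xs,ys=pts(170,200,365,255,.10,.30)
t=(xs>336);print('tip',p[t].mean(0),np.median(p[t],0),xs[t].mean(),ys[t].mean(),t.sum())
print('tri',tri(s,(xs[t].mean(),ys[t].mean()),a,(350.5,161.3)))
k=(xs>195)&(xs<330);q=p[k];c=q.mean(0);d=np.linalg.svd(q-c)[2][0];d*=-np.sign(d[0]);print('bar dir',d,'ang',np.arctan2(d[2],np.hypot(d[0],d[1])),c,'yaw',np.degrees(np.arctan2(d[1],-d[0])))
h,xs,ys=pts(300,262,326,380,.145,.2);print('handle',len(h),h.mean(0),h.min(0),h.max(0),xs.mean(),ys.mean(),ys.min(),ys.max())
hb=h[h[:,2]>.155];c=hb.mean(0);d=np.linalg.svd(hb-c)[2][0];print('bar',c,d,np.ptp(hb@d))
print('tri h',tri(s,(316.5,272),a,(379.5,176.7)),tri(s,(314,371),a,(420.7,175)))
m=(abs(C[...,2]-.123)<.006);m[:250]=0;m[375:]=0;m[:,225:][:,80:]=0;m[:,:225]=0;print('lid z',C[m].mean(0))
hinge=C[225:375,178:186].reshape(-1,3);print('hinge',np.nanmedian(hinge,0))
E
```

```text
tip [0.499  0.1246 0.201 ] [0.499  0.1245 0.2012] 347.1934523809524 241.74107142857142 336
tri (array([0.4979, 0.127 , 0.1952]), np.float64(0.0005025706067064686))
bar dir [-0.9029  0.088   0.4207] ang 0.4342622573919039 [0.5727 0.1181 0.1657] yaw 5.563555503792642
handle 488 [0.5291 0.2363 0.1639] [0.5204 0.1883 0.1452] [0.5378 0.2939 0.1687] 314.5061475409836 326.5655737704918 279 373
bar [0.5294 0.2398 0.1653] [0.0977 0.995  0.0206] 0.10610646274665539
tri h (array([0.524 , 0.1848, 0.1579]), np.float64(0.01844519254958367)) (array([0.5326, 0.296 , 0.16  ]), np.float64(0.0012853919226970766))
lid z [0.5831 0.2424 0.124 ]
hinge [0.5916 0.0683 0.366 ]
```

```bash
python3 -m inch '[[-4,1.2,0,0,0,0],[-8,2.2,0,0,0,0],[-12,3.2,0,0,0,0],[-15,4,0,0,0,0],[-15.8,4.4,2,0,0,0],[-15.8,4.4,5,0,0,0],[-15.8,4.4,8,0,0,0],[-15.8,4.4,9.5,0,0,0]]' && python3 -c "
from h import *
go((.529,.240,.142),174.4)
s=snap('wrist','w9');C=cloud(s);f=s['frame'].astype(int)
m=(f.max(2)<80)&(C[...,2]>.152)&(C[...,2]<.18)&(C[...,1]<.3)&(C[...,1]>.17)&(abs(C[...,0]-.53)<.03);h=C[m];c=h.mean(0);d=np.linalg.svd(h-c)[2][0];print(len(h),c,d,h.min(0),h.max(0))
cv2.imwrite('pics/c9.png',s['frame'][...,::-1])"
```

```text
time: 14.8
eef_pos: [0.5289, 0.2381, 0.2367]
orientation: [-0.002, -0.673, 0.739, 0.001]
ft_force: [-0.4, -0.2, -0.6]
gripper_width: 0.0499
grasp_force: 0.0
row [-0.21 -0.03  9.47] [ 0.2 -0.1  0.2] at [0.5289 0.2381 0.2367] t 14.8
2244 [0.5284 0.2364 0.1657] [0.0918 0.9957 0.0119] [0.5195 0.1888 0.1524] [0.5373 0.2963 0.1687]
```

View pics/c9.png

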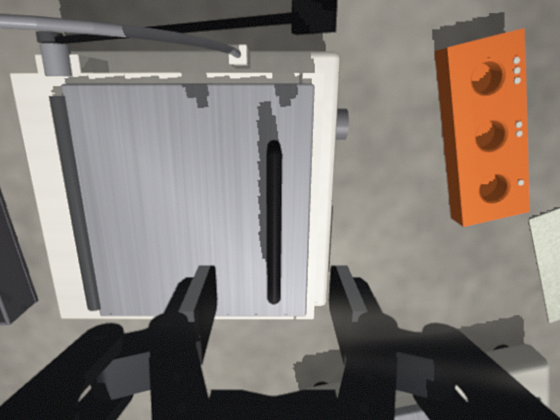

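The bar at column 274 is centred between the fingers.

```bash
python3 -m inch '[[-0.2,0,2,0,0,0],[-0.2,0,4,0,0,0],[-0.2,0,6,0,0,0],[-0.2,0,8,0,0,0],[-0.2,0,9,0,0,0],[-0.2,0,9.4,0,0,0],[-0.2,0,9.4,0,0,0],[-0.2,0,9.4,0,0,0]]' && python3 -m inch '[[0,0,0,0,0,0],[0,0,0,0,0,0],[0,0,0,0,0,0],[0,0,0,0,0,0],[0,0,0,0,0,0],[0,0,0,0,0,0],[0,0,0,0,0,0],[0,0,0,0,0,0]]' 0.3 80; python3 -c "
from h import *
print(r.get_state()['ft_force'])
import math
for th in (.1,.2,.3,.37,.43):
  a=th+math.atan2(42,150);R=math.hypot(150,42);print(th,'back',round(15-R*math.cos(a)/10,2),'up',round(R*math.sin(a)/10-4.2,2))
"
```

```text
time: 15.52
eef_pos: [0.5308, 0.2404, 0.148]
orientation: [0.001, -0.673, 0.74, -0.0]
ft_force: [0.0, -0.1, -0.7]
gripper_width: 0.0502
grasp_force: 0.0
time: 16.18
eef_pos: [0.5282, 0.2407, 0.1472]
orientation: [-0.001, -0.673, 0.739, 0.001]
ft_force: [-12.0, 1.4, 6.2]
gripper_width: 0.0072
grasp_force: 78.3
[-12.0099   1.4219   6.1503]
0.1 back 0.49 up 1.48
0.2 back 1.13 up 2.9
0.3 back 1.91 up 4.25
0.37 back 2.53 up 5.14
0.43 back 3.12 up 5.87
```

```bash
python3 -m inch '[[0,-0.1,-0.4,0,0,0],[0,-0.25,-0.75,0,0,0],[0,-0.5,-1.48,0,0,0],[0,-0.8,-2.2,0,0,0],[0,-1.13,-2.9,0,0,0],[0,-1.5,-3.6,0,0,0],[0,-1.9,-4.25,0,0,0],[0,-1.9,-4.25,0,0,0]]' && python3 -m inch '[[0,-0.3,-0.45,0,0,0],[0,-0.62,-0.9,0,0,0],[0,-1.0,-1.35,0,0,0],[0,-1.22,-1.65,0,0,0],[0,-1.22,-1.65,0,0,0],[0,-1.22,-1.65,0,0,0],[0,-1.22,-1.65,0,0,0],[0,-1.22,-1.65,0,0,0]]' && cat > lid.py <<'E'
from h import *
import sys
n=sys.argv[1];st=r.get_state();print(st['eef_pos'],st['ft_force'],st['gripper_width'],st['time'])
s=snap('wrist','w'+n);a=snap('scene','s'+n)
ex=np.array([.995,-.0975,0]);ey=np.array([.0975,.995,0]);H=np.array([.678,.225,.119])
C=(cloud(s)-H);X,Y,Z=C@ex,C@ey,C[...,2]
f=s['frame'].astype(int);g=(f.max(2)-f.min(2)<35)&(f.min(2)>75)
A=np.arctan2(Z,-X);Rr=np.hypot(X,Z)
m=g&(abs(Y)<.09)&(Rr>.03)&(Rr<.17)&(A>.1)&(A<.9)
pl=np.c_[X[m],Z[m]]
print(m.sum(),'lid slope median-based')
for _ in range(4):
    k=np.polyfit(pl[:,0],pl[:,1],1);e=pl[:,1]-np.polyval(k,pl[:,0]);pl=pl[abs(e)<max(.003,1.5*np.median(abs(e)))]
print('lid angle',np.arctan(-k[0]),'offset at hinge',k[1],len(pl),'TCP-based angle:')
p=st['eef_pos']-H;print('handle',-p@ex,p[2]+.019-.005, np.arctan2(p[2]+.019-.005,-p@ex)-np.arctan2(42,150))
d=(f.max(2)<70)&(abs(Y+.12)<.02)&(Rr>.04)&(Rr<.172)&(Z>.0)
q=np.c_[X[d],Z[d]];
if len(q)>30:
    for _ in range(4):
        k=np.polyfit(q[:,0],q[:,1],1);e=q[:,1]-np.polyval(k,q[:,0]);q=q[abs(e)<max(.003,1.5*np.median(abs(e)))]
    print('pointer',np.arctan(-k[0]),k[1],len(q))
cv2.imwrite('pics/c'+n+'.png',np.hstack([cv2.resize(a['frame'][120:280,320:470],(394,420)),s['frame'][:,:400]])[...,::-1])
E
python3 lid.py 10
```

```text
time: 16.85
eef_pos: [0.5457, 0.239, 0.1887]
orientation: [-0.003, -0.674, 0.739, 0.002]
ft_force: [-18.3, 1.3, 5.0]
gripper_width: 0.0068
grasp_force: 78.3
time: 17.52
eef_pos: [0.5567, 0.2379, 0.2047]
orientation: [-0.004, -0.674, 0.739, 0.003]
ft_force: [-20.9, 2.4, 6.1]
gripper_width: 0.007
grasp_force: 78.7
[0.5567 0.2379 0.2047] [-20.8558   2.3508   6.0947] 0.006996793054533373 17.5167
49330 lid slope median-based
lid angle 0.4049041335737322 offset at hinge 0.005270990137796894 47651 TCP-based angle:
handle 0.12191143217366643 0.09968228458170823 0.4124090529973892
pointer 0.42457680157654815 0.004795353759898107 1477
```

View pics/c10.png

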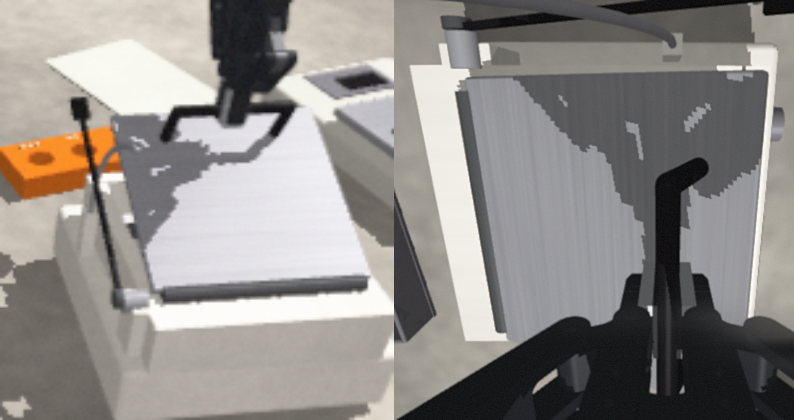

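The lid is firmly held and just under the pointer: lid 0.405 rad and pointer 0.425 rad by the same measure. I'll nudge it up.

```bash
python3 -m inch '[[0,0,-0.1,0,0,0],[0,-0.05,-0.2,0,0,0],[0,-0.05,-0.3,0,0,0],[0,-0.05,-0.3,0,0,0],[0,-0.05,-0.3,0,0,0],[0,-0.05,-0.3,0,0,0],[0,-0.05,-0.3,0,0,0],[0,-0.05,-0.3,0,0,0]]' && python3 lid.py 11 && python3 - <<'E'
from h import *
t=load('s11');C=cloud(t)
a=load('s11');f=a['frame'].astype(int)
for n,(x0,y0,x1,y1) in dict(short1=(245,215,285,262),tall2=(222,195,250,250),spare3=(200,235,222,255)).items():
    c=C[y0:y1,x0:x1];g=f[y0:y1,x0:x1];m=(g.max(2)-g.min(2)<40)&(g.min(2)>120)&(c[...,2]>.07)&(c[...,2]<.14);print(n,m.sum(),c[m].mean(0) if m.any() else None,c[m][:,2].max() if m.any() else None)
s=load('s0') if 0 else load('scene0')
tip0=s['frame'];d=lambda im:np.argwhere(im['frame'][150:172,340:362].max(2)<70).mean(0)
print('tip px before/after',d(s),d(a))
E
```

```text
time: 18.28
eef_pos: [0.558, 0.2378, 0.2063]
orientation: [-0.004, -0.674, 0.739, 0.003]
ft_force: [-14.8, 1.4, -0.1]
gripper_width: 0.0069
grasp_force: 78.2
[0.558  0.2378 0.2063] [-14.8305   1.4291  -0.0511] 0.006936704889831755 18.2833
48744 lid slope median-based
lid angle 0.4180829034101424 offset at hinge 0.005317868232588077 47133 TCP-based angle:
handle 0.12069278429847019 0.10133765798940571 0.4254359744600548
pointer 0.41706984602074465 0.0059221800479497795 1305
short1 91 [ 0.6105 -0.105   0.085 ] 0.08970473923413198
tall2 99 [ 0.6049 -0.1591  0.1145] 0.11887456731487808
spare3 96 [ 0.6001 -0.2128  0.0847] 0.08949198395705825
tip px before/after [12.3571 10.1786] [12.   10.15]
```

Both vials are fully home: the tops are at 0.119, 0.090 and 0.089 m. The pointer hasn't moved. One last small nudge, with time to settle.

```bash
python3 -m inch '[[0,0,-0.1,0,0,0],[0,0,-0.1,0,0,0],[0,0,-0.1,0,0,0],[0,0,-0.1,0,0,0],[0,0,-0.1,0,0,0],[0,0,-0.1,0,0,0],[0,0,-0.1,0,0,0],[0,0,-0.1,0,0,0]]' && python3 lid.py 12 && python3 -c "
from h import *
print(order.hand_in())"
```

```text
time: 19.05
eef_pos: [0.5583, 0.2378, 0.2068]
orientation: [-0.004, -0.674, 0.739, 0.003]
ft_force: [-11.0, 1.3, -3.3]
gripper_width: 0.0068
grasp_force: 78.1
[0.5583 0.2378 0.2068] [-10.9748   1.3068  -3.252 ] 0.006758080122591314 19.05
48569 lid slope median-based
lid angle 0.4213732216429683 offset at hinge 0.0053284160221559905 47074 TCP-based angle:
handle 0.12039236875120209 0.10177212573661422 0.4287720217756396
pointer 0.41737715586058116 0.005927904857214938 1302
the job is handed in; nothing more can be done
None
```

The job is handed in at about 19 s: the short vial is home in pocket 1, then the tall one in pocket 2, and the gripper is still holding the lid at about 0.42 rad, in line with the pointer to within about 0.01 rad.

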